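# Open the pipe strainer

### The arm

A 6-joint arm with a two-finger parallel gripper is mounted at the origin on the work surface. World frame = base frame: x ahead of the robot, y to its left, z up, the work surface at z = 0. Lengths are in m, angles in rad, forces in N, time in s.
With the tool pointing down it reaches from about 0.275 to 0.775 m from the base axis. Payload 14.6 kg.
Tool frame: the origin (TCP) lies at the very end of the fingers, on their centre line; the grasp point (between the pads) lies 19 mm behind it; z points along the fingers, y is the line along which they close (so a half turn about z gives the same grasp; the last joint's range is limited). The gripper opens to 85 mm and grips with 20 to 120 N. Pads are 22 mm wide; open, the fingers measure 114 mm over their backs; the gripper's body (76 mm by 85 mm) begins 54 mm behind the grasp point. The pads swing forward as they close: fully open they stand 13 mm farther back than shut.
Start: joints at [-1.259, 0.263, -0.048, 1.259, 0, 1.415], TCP at [0.236, -0.469, 0.196] pointing down, gripper open.
Joint ranges: [-2.65, 2.65], [-0.89, 1.7], [-1.18, 1.37], [-2.13, 2.11], [-1.35, 1.29], [-3.14, 3.14]. Speed limits (rad/s): [1.89, 1.89, 2.57, 2.79, 3.14, 3.14].

### API

Orientations are given as a rotation vector (axis times angle).
In Python, from station import readout, vision, finish_job gives the robot as it stands.
- The arm moves only by the tool apply_moves, never from a script. Its argument "motion" is a list that holds one entry, the list of rows, each a list of 7 numbers: the shift along the tool's x, y, z as a fraction of full scale, then the turn, a rotation vector about the tool's x, y, z as a fraction of full scale, then the opening, from 0 (shut) to 1 (fully open). A call has 1 to 8 rows; each row is the pose to reach, as a shift and turn from the pose commanded when the call began, along the tool's axes at that moment; what a row does not reach only later rows make up. Full scale, the value 1, is 0.2 m for a shift and 90 degrees for a turn. A row lasts 1/10 s, in which the tool goes at most 50 mm and 8.59 degrees, less where a joint would pass 70% of its speed; a pose out of reach is approached as far as the arm can. A call with a number of a shift or a turn outside -1 to 1 is refused whole. A call with a gripper value outside its range is refused whole. The fingers move at their own pace and stop on an object; "squeeze" is the grip in N (left out, the last holds). Time passes only in rows, so rows that repeat a pose let the fingers close. It gives the time, the measured TCP pose, the force, the opening and the grip force at its end, in the units of the state.
- readout.get_state(): the state, without advancing time (a new reading comes with each control period).
- vision.camera(name): name is "scene" or "top" or "wrist"; returns a dict with "pixels" (420x560x3 uint8, red, green, blue), "range_z" (420x560 float32, m along the optical axis (not along the pixel's ray), 0 where there is no reading), "mtx" (3x3 intrinsics, pixels), "eye" and "orientation" of the camera in the world. Camera axes: x right, y down, z forward; pixel columns grow to the right and rows downward; lengths in m; the calibration is good to about 2 mm. The wrist camera is an equidistant fisheye: a pixel r from the principal point sees the ray r / f radians off the axis. A picture is of the moment at which its call begins.
- finish_job(): hands the job in; it is judged then, once.
The state is a dict: "t": time; "q": joint angles; "joint_velocities": joint speeds; "joint_efforts": joint torques, N m; "tcp_pos": TCP position; "tcp_rot": TCP orientation; "wrist_force": force on the tool from outside, world axes, zero at the start; "torque": the same for the moment, N m; "gripper_width": finger opening in m; "grasp_force": force on a finger pad.
Only numpy, scipy, OpenCV 4.12 (cv2) and the standard library are available. Lean on these libraries where they do the work, as an engineer would, in place of code of your own. Each camera call takes 0.05 s, during which the arm holds its last target. There are 200 camera calls.

### The job

Unscrew the square-headed black cap from the slanting port of the brass pipe strainer - anticlockwise as you look down on the cap, about one and a half turns until the thread lets go - and lift it off. Then stand the cap in the empty shallow steel tray, open end down with the square head on top, setting it down rather than dropping it, and let go. Leave the other things on the bench where they are.

Things in the scene. Friction and masses are not known exactly. Their poses are not given: they have to be found in the camera images.
- cap_grip (a point): Grip point of the loose black cap, 120 g, at first screwed down and leaning 30 degrees. Cap: round cup 51 mm across, 43 mm high, with a solid square head on its closed end, 24 x 24 mm (sides along point x and y: pinch either way), 30 mm high. The point is on the cap's axis inside the head, 22 mm above the closed face, 8 mm below the head's top, 65 mm above the open rim. z: cap axis, rim to head.
- cap: The cap again, origin at the centre of its open rim, axes as cap_grip. Thread: undone anticlockwise about its z, rising 12 mm per turn; 1 mm play. It lets go after 1.5 to 1.65 turns (18 mm of rise), 21 mm of skirt still round the spigot: lift it 25 mm more along the slanting axis before moving aside. Left part-way, it stays.
- strainer: Brass Y-strainer on a copper pipe, screwed to a white board 160 x 220 x 18 mm; fixed. Origin at the centre of the board's underside; the pipe runs along its y, 62 mm up, 250 mm long. The threaded port stands off the pipe leaning 30 degrees from the strainer's z towards its -x.
- port (a point): Centre of the port's flat shoulder: strainer x -25, y 0, z 105 mm; axes as the strainer's (z vertical). The port's axis runs from it along strainer (-0.5, 0, 0.866); the threaded spigot, 39 mm across, stands 43 mm out. Cap screwed down: open rim 4 mm, grip point 69 mm out from here along that axis.
- tray_in (a point): Centre of the inner floor of the empty square steel tray, fixed, 150 x 150 mm outside, 20 mm high, walls 4 mm, inside 142 x 142 mm; z up. It is on one side of the strainer, left or right.
- fittings_box: Grey plastic box 150 x 150 x 55 mm full of pipe fittings, fixed, on the other side of the strainer; not the tray. Origin at the centre of its underside.
- spanner: Steel spanner lying near the robot; a bystander. Origin at its underside.
- tape: White roll of tape, 54 mm across, 13 mm high, lying flat; a bystander. Origin at the centre of its underside.
- paste: Jar, 64 mm across, 75 mm high, at the back; a bystander. Origin at the centre of its underside.
- elbow: Copper pipe elbow, 25 mm high; a bystander. Origin at its underside.
- thermostat: White room thermostat on its foot, 120 mm wide, 86 mm high, at the back; a bystander. Origin at the centre of its underside.
- driver: Screwdriver lying at the right; a bystander. Origin at its underside.
Not all that is in view belongs to the job. Leave any orange or pink look-alike of the part that bears tray_in alone.

How it is judged:
On the way:
1. the cap is off: unscrewed, lifted clear of the strainer and held by the fingers (distance between cap_grip and port above 0.11 m and contact force between cap and the fingers above 0.3 N and contact force between cap and strainer below 0.05 N), for 0.1 s.
At the end, for the whole second after the job is handed in: The cap stands at rest, released, on the floor of the steel tray, open end down and head up (axis within 0.1 rad of vertical, grip point 60 to 69 mm above the tray's floor), its axis within 66 mm of the tray's centre (horizontal distance between cap_grip and tray_in below 0.066 m and z of cap_grip in the frame of tray_in between 0.06 and 0.069 m and angle between cap_grip's own z axis and vertical below 0.1 rad and linear speed of cap below 0.02 m/s and angular speed of cap below 0.2 rad/s); the robot touches nothing.
It fails at once if the cap is dropped or thrown: moving faster than 0.6 m/s (a fall of about 18 mm) with no finger on it (linear speed of cap above 0.6 m/s and contact force between cap and the fingers below 0.05 N).
It fails at once if a bystander (spanner, tape, jar, elbow, thermostat, screwdriver) is shifted by more than 40 mm (distance of any of spanner, tape, paste, elbow, thermostat, driver from where it was at the start of the episode above 0.04 m).
It also fails if it takes over 72 s, if anything falls off the work surface, if the arm or the gripper's body presses on something with over 40 N, if the wrist force passes 120 N, or if a joint passes its speed limit or range.

## Working session

There is one attempt and no reset: what is moved stays moved. The work goes in short steps, Python scripts to look and compute and a tool call to move; the robot and the scene stay as the last step left them, time stands still between calls to the robot, and variables do not carry over. Pictures are saved under pics/ and viewed, at most 10 in all, crops included, and the job is handed in when it is done.

Besides the shell and the picture viewer there is one more tool, called after ">>>" in YAML: its name, and indented under it one key for each argument. apply_moves: Moves the arm, as the interface text tells. Shift numbers are shares of 0.2 m and turn numbers shares of 90 degrees, none past 1 either way. Its arguments: {"type":"object","properties":{"motion":{"type":"array"},"squeeze":{"type":"number"}},"required":["motion"]}

```bash
ls; mkdir -p pics; cat > h.py <<'E'
import numpy as np, cv2
from scipy.spatial.transform import Rotation as R
from station import readout, vision, finish_job
def ori(o):
    o=np.array(o,float)
    return o if o.shape==(3,3) else (R.from_rotvec(o).as_matrix() if o.size==3 else R.from_quat(o).as_matrix())
def world(c):
    K=np.array(c["mtx"]);z=c["range_z"];v,u=np.indices(z.shape)
    p=np.stack([(u-K[0,2])/K[0,0]*z,(v-K[1,2])/K[1,1]*z,z],-1)
    return p@ori(c["orientation"]).T+np.array(c["eye"])
def save(c,n): cv2.imwrite("pics/"+n,c["pixels"][:,:,::-1])
E
python3 - <<'E'
from h import *
for n in("top","scene"):
    c=vision.camera(n); save(c,n+"1.png"); np.savez(n+".npz",**c); print(n,c["mtx"],c["eye"],c["orientation"])
print(readout.get_state())
E
```

```text
pics
top [[451.12941769   0.         286.10687248]
 [  0.         451.12941769 215.44890681]
 [  0.           0.           1.        ]] [ 0.33208078 -0.15344153  1.45305699] [-2.12653815  2.17016957 -0.15180857]
scene [[434.88168093   0.         279.42199569]
 [  0.         434.88168093 210.81679386]
 [  0.           0.           1.        ]] [0.95556225 0.40464569 1.0946823 ] [-0.85610053 -2.67112815  0.86904443]
{'t': 0.1, 'q': array([-1.25928424e+00,  2.63481854e-01, -4.88656642e-02,  1.25940054e+00,
        6.52181087e-06,  1.41551422e+00]), 'joint_velocities': array([-0.00095341, -0.00093989,  0.00263533, -0.00188371,  0.00220413,
        0.00061712]), 'joint_efforts': array([ 3.85275402e-03, -6.38575673e+01,  3.85062182e+01,  9.88028711e-03,
       -1.35627679e-04, -2.07165506e-06]), 'tcp_pos': array([ 0.23618331, -0.46856378,  0.19547256]), 'tcp_rot': array([-3.05548891e+00, -7.26380048e-01,  1.06415421e-04]), 'wrist_force': array([-0.03675955,  0.55273401,  0.03372088]), 'torque': array([0.04127399, 0.03145799, 0.03565192]), 'grasp_force': 0.0, 'gripper_width': 0.08553529212871755}
```

View pics/top1.png

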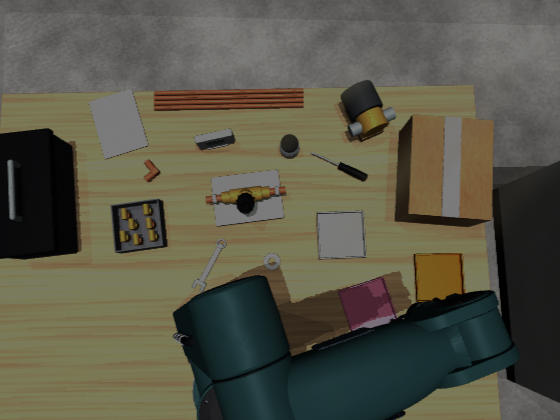

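View pics/scene1.png

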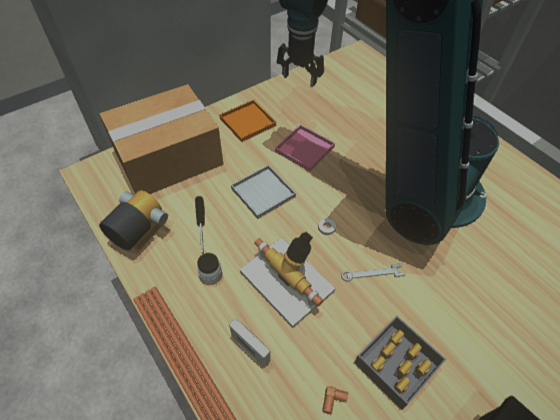

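The top view shows the strainer board at about (248,197), with the cap at (245,203) leaning toward the robot. The steel tray is at (341,235), the fittings box at (138,226), the spanner at (210,265) and the tape at (272,261).

```bash
cat > m.py <<'E'
from h import *
T=dict(np.load("top.npz"));S=dict(np.load("scene.npz"))
def rect(P,m,n):
    r=cv2.minAreaRect((P[m][:,:2]*1000).astype(np.float32)); print(n,m.sum(),r, "z",np.median(P[m][:,2]))
for n,c,bs,ts in(("top",T,(205,165,85,65),(312,205,58,60)),("scene",S,(235,225,105,105),(225,160,75,60))):
    P=world(c);I=c["pixels"].astype(int);hsv=cv2.cvtColor(c["pixels"],cv2.COLOR_RGB2HSV)
    def roi(b):
        m=np.zeros(P.shape[:2],bool);m[b[1]:b[1]+b[3],b[0]:b[0]+b[2]]=1;return m&(c["range_z"]>0)
    grey=(hsv[...,1]<60)&(hsv[...,2]>90)
    rect(P,roi(bs)&grey&(P[...,2]<.026)&(P[...,2]>.010),n+" board")
    m=(roi(ts)&grey&(P[...,2]<.03)).astype(np.uint8)
    m=cv2.morphologyEx(m,cv2.MORPH_OPEN,np.ones((3,3)))>0
    rect(P,m,n+" tray")
    m=roi(bs)&(hsv[...,1]>90)&(P[...,2]>.045)&(P[...,2]<.085)
    q=P[m][:,:2];d=np.linalg.svd(q-q.mean(0),full_matrices=0)[2][0];print("pipe yaw",np.degrees(np.arctan2(*-(d*np.sign(d[1]))[[0]],abs(d[1]))),q.mean(0))
    m=(roi((215,165,80,60)) if n=="top" else roi((270,215,60,70)))&(hsv[...,2]<75)&(P[...,2]>.1)&(P[...,2]<.25)
    q=P[m];print("cap",m.sum(),q.mean(0),q.min(0),q.max(0)); np.save(n+"cap.npy",q)
    t=q[q[:,2]>q[:,2].max()-.012];print("top pts",len(t),t.mean(0))
E
python3 m.py
```

```text
top board 2120 ((599.0462646484375, -30.68364715576172), (160.33087158203125, 219.32293701171875), 6.161412239074707) z 0.018917706343443585
top tray 1953 ((469.445556640625, -328.1573791503906), (144.99618530273438, 146.24166870117188), 0.8768995404243469) z 0.0049495135135133594
pipe yaw 6.097175334692218 [ 0.59707584 -0.03164812]
cap 316 [ 0.55724943 -0.03744895  0.15154823] [ 0.52600406 -0.06207204  0.10157707] [ 0.59876645 -0.0092598   0.18129233]
top pts 65 [ 0.53960988 -0.03814506  0.17417277]
scene board 2807 ((523.35791015625, -37.644989013671875), (313.0782470703125, 221.06930541992188), 6.0190205574035645) z 0.018483153420410847
scene tray 1704 ((451.411865234375, -329.81671142578125), (268.1482849121094, 158.1146240234375), 5.953151702880859) z 0.005009835817066155
pipe yaw 6.646938189732466 [ 0.60526032 -0.0182438 ]
cap 495 [ 0.56451617 -0.02694865  0.14751932] [ 0.5285178  -0.05590023  0.1058196 ] [ 0.59315422 -0.0058784   0.18073481]
top pts 63 [ 0.54281536 -0.03305441  0.17385287]
```

```bash
cat >> h.py <<'E'
YAW=np.radians(6.1)
B=R.from_euler('z',YAW)
PORT=np.array([.599,-.031,0])+B.apply([-.025,0,.105])
AX=B.apply([-.5,0,np.sqrt(.75)])
TRAY=np.array([.4694,-.3282,.0045])
A0=(R.from_euler('z',-1.2593).inv()*R.from_rotvec([-3.0555,-.7264,0])*R.from_euler('z',1.4155).inv())
def Rslant(q6): return B*R.from_euler('y',-30,degrees=True)*A0*R.from_euler('z',q6)
def rel(p,Rt,p0=None,R0=None):
    s=readout.get_state(); p0=s["tcp_pos"] if p0 is None else p0; R0=R.from_rotvec(s["tcp_rot"]) if R0 is None else R0
    d=R0.inv().apply(p-p0)/.2; r=(R0.inv()*Rt).as_rotvec()/(np.pi/2)
    print("shift",d.round(4),"turn",r.round(4)); return d,r
E
python3 - <<'E'
from h import *
print(PORT,AX,Rslant(1.4155).as_matrix().round(3))
print((PORT+AX*.069).round(4))
p=PORT+AX*(.069-.019+.10);print(p)
rel(p,Rslant(1.4155))
E
```

```text
[ 0.57414155 -0.0336566   0.105     ] [-0.49716897 -0.05313204  0.8660254 ] [[-0.238  0.835  0.496]
 [ 0.968  0.245  0.053]
 [-0.077  0.493 -0.866]]
[ 0.5398 -0.0373  0.1648]
[ 0.49956621 -0.04162641  0.23490381]
shift [ 2.1367 -1.3138 -0.1956] turn [-0.3111  0.1806 -0.8484]
```

>>> apply_moves:
  motion:
    - [[1, -0.6, -0.2, 0, 0, 0, 1], [1, -0.6, -0.2, 0, 0, 0, 1], [1, -0.6, -0.2, 0, 0, 0, 1], [1, -0.6, -0.2, 0, 0, 0, 1], [1, -0.6, -0.2, 0, 0, 0, 1]]

```text
t: 0.6
tcp_pos: [0.3616, -0.2693, 0.2363]
tcp_rot: [-3.056, -0.728, -0.0]
wrist_force: [0.4, -0.7, -0.5]
gripper_width: 0.0855
grasp_force: 0.0
```

>>> apply_moves:
  motion:
    - [[0.95, -0.6, 0, 0, 0, 0, 1], [0.95, -0.6, 0, 0, 0, 0, 1], [0.95, -0.6, 0, 0, 0, 0, 1], [0.95, -0.6, 0, 0, 0, 0, 1], [0.95, -0.6, 0, 0, 0, 0, 1]]

```text
t: 1.1
tcp_pos: [0.4775, -0.0759, 0.2357]
tcp_rot: [-3.055, -0.73, 0.0]
wrist_force: [-0.9, -1.0, 1.0]
gripper_width: 0.0852
grasp_force: 0.0
```

>>> apply_moves:
  motion:
    - [[0.19, -0.11, 0, -0.31, 0.18, -0.85, 1], [0.19, -0.11, 0, -0.31, 0.18, -0.85, 1], [0.19, -0.11, 0, -0.31, 0.18, -0.85, 1], [0.19, -0.11, 0, -0.31, 0.18, -0.85, 1], [0.19, -0.11, 0, -0.31, 0.18, -0.85, 1], [0.19, -0.11, 0, -0.31, 0.18, -0.85, 1], [0.19, -0.11, 0, -0.31, 0.18, -0.85, 1], [0.19, -0.11, 0, -0.31, 0.18, -0.85, 1]]

```text
t: 1.9
tcp_pos: [0.5002, -0.0418, 0.2358]
tcp_rot: [1.943, 1.997, 0.433]
wrist_force: [0.6, -0.1, -0.3]
gripper_width: 0.0851
grasp_force: 0.0
```

```bash
python3 - <<'E'
from h import *
s=readout.get_state();print(s["t"],s["q"].round(3),s["tcp_pos"],s["wrist_force"])
rel(PORT+AX*.15,Rslant(1.4155))
c=vision.camera("wrist");save(c,"w1.png");np.savez("w1.npz",**c);print(c["mtx"],c["eye"],R.from_rotvec(s["tcp_rot"]).inv().apply(np.array(c["eye"])-s["tcp_pos"]),c["orientation"])
E
```

```text
1.9 [-0.335 -0.113 -0.479  0.78   0.136  1.238] [ 0.50020066 -0.04183633  0.23577348] [ 0.55205543 -0.14357615 -0.28485655]
shift [ 0.0012 -0.0047  0.0026] turn [-0.053   0.0305 -0.1404]
[[325.1922621    0.         279.06942303]
 [  0.         325.1922621  211.62258123]
 [  0.           0.           1.        ]] [0.42162772 0.03851739 0.39417112] [ 0.07939818 -0.00055745 -0.17724519] [ 2.75044641 -0.06106792  0.63012531]
```

View pics/w1.png

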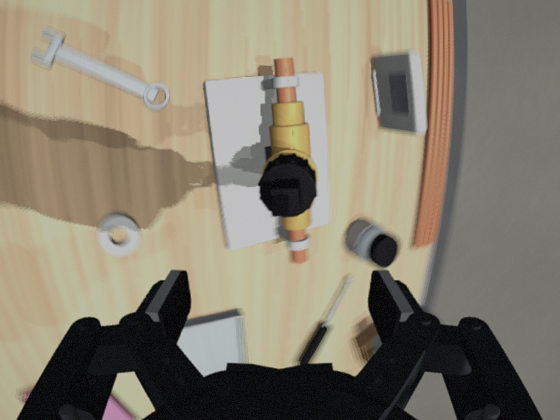

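The wrist view shows the cap at (288,185) with its square head near (287,193), dark on dark. I'll get the head's yaw from depth.

```bash
cat >> h.py <<'E'
def fworld(c):
    K=np.array(c["mtx"]);z=c["range_z"];v,u=np.indices(z.shape)
    x=(u-K[0,2])/K[0,0];y=(v-K[1,2])/K[1,1];th=np.hypot(x,y)+1e-9
    k=np.tan(th)/th*z
    return np.stack([x*k,y*k,z],-1)@ori(c["orientation"]).T+np.array(c["eye"])
S0=B*R.from_euler('y',-30,degrees=True)  # axes of unrotated cap
def headrect(c,lo,hi,h0):
    P=fworld(c);q=S0.inv().apply((P-PORT).reshape(-1,3)).reshape(P.shape)
    m=(np.hypot(q[...,0],q[...,1])<.035)&(q[...,2]>lo)&(q[...,2]<hi)&(c["range_z"]>0)&(c["pixels"].max(-1)<110)
    t=m&(q[...,2]>h0)
    print("n",m.sum(),t.sum(),"zhist",np.histogram(q[...,2][m],8))
    print("top z",np.median(q[t][:,2]),"rect",cv2.minAreaRect((q[t][:,:2]*1000).astype(np.float32)))
    return q,m,t
E
python3 - <<'E'
from h import *
c=dict(np.load("w1.npz"))
q,m,t=headrect(c,.03,.1,.07)
g=cv2.resize(c["pixels"][145:230,245:335,::-1],None,fx=6,fy=6,interpolation=cv2.INTER_CUBIC)
g=np.clip(g.astype(float)*3.5,0,255).astype(np.uint8)
d=cv2.resize((np.clip((q[145:230,245:335,2]-.03)/.06,0,1)*255).astype(np.uint8),None,fx=4,fy=4)
cv2.imwrite("pics/w1c.png",g)
E
```

```text
n 2583 873 zhist (array([  79,  120, 1287,   66,   60,   64,   68,  839]), array([0.0300483 , 0.03615287, 0.04225745, 0.04836202, 0.0544666 ,
       0.06057118, 0.06667575, 0.07278033, 0.0788849 ]))
top z 0.07679421106488248 rect ((-0.5914335250854492, 1.4723243713378906), (24.030656814575195, 24.206310272216797), 89.70638275146484)
```

View pics/w1c.png

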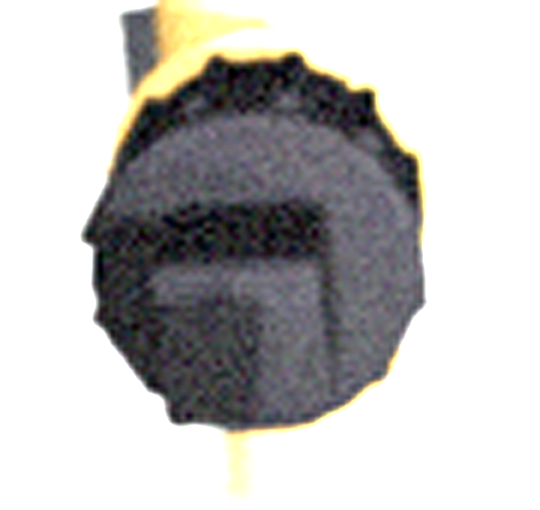

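```bash
cat >> h.py <<'E'
OFF=S0.apply([-.0006,.0014,0])
def G(d): return PORT+OFF+AX*d   # axis point d out from shoulder
E
python3 - <<'E'
from h import *
y=(A0*R.from_euler('z',0)).as_matrix();print(y.round(4))
s=readout.get_state();M=(S0.inv()*R.from_rotvec(s["tcp_rot"])).as_matrix();print("tool y in S0",M[:,1].round(3))
q0=np.arctan2(y[1,1],y[0,1]);print(np.degrees(q0))
for k in range(-2,4):
  n=q0+k*np.pi/2
  if -3<n<3.6:
    print(k,n,n-.4); rel(G(.15),Rslant(n))
E
```

```text
[[-1.e+00 -0.e+00 -9.e-04]
 [-0.e+00  1.e+00  1.e-04]
 [ 9.e-04  1.e-04 -1.e+00]]
tool y in S0 [ 0.995 -0.058 -0.077]
90.00070091035745
-2 -1.5707840936013977 -1.9707840936013978
shift [ 0.0074 -0.0029  0.0021] turn [0.0512 0.0761 1.9624]
-1 1.223319349885621e-05 -0.39998776680650117
shift [ 0.0074 -0.0029  0.0021] turn [-0.0653 -0.0128 -1.0347]
0 1.5708085599883954 1.1708085599883953
shift [ 0.0074 -0.0029  0.0021] turn [-0.0493  0.0332 -0.0355]
1 3.141604886783292 2.7416048867832923
shift [ 0.0074 -0.0029  0.0021] turn [-0.0126  0.0643  0.9637]
```

>>> apply_moves:
  motion:
    - [[0.0074, -0.003, 0.002, -0.0126, 0.0643, 0.9637, 1], [0.0074, -0.003, 0.002, -0.0126, 0.0643, 0.9637, 1], [0.0074, -0.003, 0.002, -0.0126, 0.0643, 0.9637, 1], [0.0074, -0.003, 0.002, -0.0126, 0.0643, 0.9637, 1], [0.0074, -0.003, 0.002, -0.0126, 0.0643, 0.9637, 1], [0.0074, -0.003, 0.002, -0.0126, 0.0643, 0.9637, 1], [0.0074, -0.003, 0.002, -0.0126, 0.0643, 0.9637, 1], [0.0074, -0.003, 0.002, -0.0126, 0.0643, 0.9637, 1]]

```text
t: 2.75
tcp_pos: [0.5001, -0.0409, 0.235]
tcp_rot: [2.941, 0.591, 0.757]
wrist_force: [0.7, 0.1, 0.4]
gripper_width: 0.0855
grasp_force: 0.0
```

```bash
python3 - <<'E'
from h import *
s=readout.get_state();print(s["t"],s["q"].round(3))
rel(G(.15),Rslant(np.pi))
E
```

```text
2.75 [-0.393 -0.135 -0.523  0.738  0.228  2.404]
shift [-0.0046 -0.0051 -0.001 ] turn [-0.0008  0.0167  0.1851]
```

>>> apply_moves:
  motion:
    - [[-0.004, -0.005, 0, 0, 0.016, 0.185, 1], [-0.004, -0.005, 0, 0, 0.016, 0.185, 1], [-0.004, -0.005, 0, 0, 0.016, 0.185, 1], [-0.004, -0.005, 0, 0, 0.016, 0.185, 1]]

```text
t: 3.15
tcp_pos: [0.4991, -0.0402, 0.2346]
tcp_rot: [-3.006, -0.179, -0.803]
wrist_force: [-0.5, 0.3, -0.3]
gripper_width: 0.0856
grasp_force: 0.0
```

```bash
python3 - <<'E'
from h import *
s=readout.get_state();print(s["t"],s["q"].round(3))
rel(G(.052),Rslant(np.pi))
c=vision.camera("wrist")
headrect(c,.03,.1,.07)
E
```

```text
3.15 [-0.405 -0.15  -0.55   0.708  0.248  2.676]
shift [-1.000e-04  8.000e-04  4.896e-01] turn [-0.0008  0.0007  0.0079]
n 2587 867 zhist (array([  62,  139, 1343,   55,   45,   53,   53,  837]), array([0.03020397, 0.03631276, 0.04242155, 0.04853034, 0.05463913,
       0.06074792, 0.06685671, 0.0729655 , 0.07907429]))
top z 0.07669432188691008 rect ((-0.27060985565185547, 0.2858591079711914), (23.713275909423828, 23.525455474853516), 0.5751192569732666)
```

>>> apply_moves:
  motion:
    - [[0.001, 0.004, 0.2, 0, 0, 0.008, 1], [0.001, 0.004, 0.35, 0, 0, 0.008, 1], [0.001, 0.004, 0.45, 0, 0, 0.008, 1], [0.001, 0.004, 0.49, 0, 0, 0.008, 1], [0.001, 0.004, 0.49, 0, 0, 0.008, 0.5], [0.001, 0.004, 0.49, 0, 0, 0.008, 0.2], [0.001, 0.004, 0.49, 0, 0, 0.008, 0], [0.001, 0.004, 0.49, 0, 0, 0.008, 0]]
  squeeze: 60

```text
t: 4.0
tcp_pos: [0.5482, -0.0358, 0.1509]
tcp_rot: [-3.003, -0.157, -0.805]
wrist_force: [0.9, 0.3, -0.3]
gripper_width: 0.0281
grasp_force: 0.0
```

>>> apply_moves:
  motion:
    - [[0, 0, 0, 0, 0, 0, 0], [0, 0, 0, 0, 0, 0, 0], [0, 0, 0, 0, 0, 0, 0]]

```text
t: 4.3
tcp_pos: [0.548, -0.0356, 0.1501]
tcp_rot: [-3.003, -0.157, -0.803]
wrist_force: [-0.8, 0.5, 0.7]
gripper_width: 0.0001
grasp_force: 0.0
```

```bash
python3 - <<'E'
from h import *
s=readout.get_state();print(s)
rel(G(.052),Rslant(np.pi))
E
```

```text
{'t': 4.3, 'q': array([-0.34419498, -0.00287859, -0.67112529,  0.42449326,  0.22047548,
        2.74702118]), 'joint_velocities': array([-0.00271325,  0.00217509, -0.00224989, -0.00159586,  0.00070398,
       -0.00018582]), 'joint_efforts': array([-1.99198356e-02, -3.89954567e+01,  3.91572833e+01, -5.43554217e+00,
        6.94738906e-01, -1.88447208e-03]), 'tcp_pos': array([ 0.54804349, -0.03564301,  0.15007842]), 'tcp_rot': array([-3.00265138, -0.1567441 , -0.80314658]), 'wrist_force': array([-0.79570152,  0.47316519,  0.68633355]), 'torque': array([-0.09608683,  0.37998272,  0.05410722]), 'grasp_force': 0.0, 'gripper_width': 8.33583433598692e-05}
shift [-0.0024 -0.003   0.0006] turn [-0.0008 -0.0001 -0.0016]
```

```bash
python3 - <<'E'
from h import *
c=vision.camera("wrist");w=c["pixels"]
d=vision.camera("scene");p=cv2.resize(d["pixels"][170:330,220:370],None,fx=2.6,fy=2.6)
p=np.clip(p.astype(float)*1.6,0,255).astype(np.uint8)
w=np.clip(w[60:420,100:480].astype(float)*1.6,0,255).astype(np.uint8)
cv2.imwrite("pics/chk.png",np.hstack([w,cv2.copyMakeBorder(p,0,0,0,0,0)[:360]])[:,:,::-1])
E
```

```text
(no output)
```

View pics/chk.png

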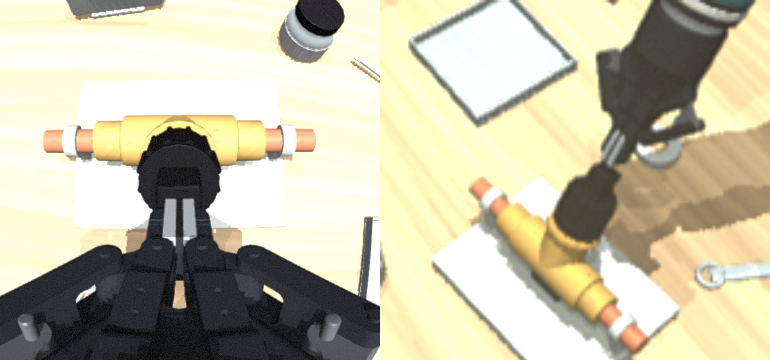

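The fingers have shut just robot-side of the head, which sits at (180,180) in the left panel with fingertips at (180,200). I'll measure both with depth.

```bash
python3 - <<'E'
from h import *
c=vision.camera("wrist");P=fworld(c);q=S0.inv().apply((P-PORT).reshape(-1,3)).reshape(P.shape)*1000
for v in range(225,350,8): print(v,[(q[v,u].round(0).astype(int).tolist()) for u in (262,273,288,300)], c["pixels"][v,288])
s=readout.get_state();print("tcp in S0",S0.inv().apply(s["tcp_pos"]-PORT)*1000,"z",S0.inv().apply(R.from_rotvec(s["tcp_rot"]).as_matrix()[:,2]))
d=vision.camera("scene");P=world(d);q=S0.inv().apply((P-PORT).reshape(-1,3)).reshape(P.shape)*1000
for v in range(205,262,4): print(v,[q[v,u].round(0).astype(int).tolist() for u in range(285,325,5)])
E
```

```text
225 [[11, 11, 47], [11, 4, 47], [11, -5, 46], [11, -12, 47]] [29 30 29]
233 [[11, 10, 59], [11, 4, 59], [11, -4, 60], [6, -12, 47]] [19 18 17]
241 [[11, 10, 70], [11, 4, 71], [10, -4, 70], [0, -12, 46]] [11 13 14]
249 [[9, 9, 77], [9, 4, 77], [9, -4, 76], [8, -10, 76]] [26 28 30]
257 [[5, 9, 77], [4, 4, 77], [5, -4, 77], [4, -10, 76]] [28 30 31]
265 [[0, 10, 77], [10, 3, 97], [11, -3, 98], [-1, -10, 76]] [106 111 114]
273 [[6, 8, 98], [11, 3, 106], [11, -3, 106], [6, -9, 97]] [104 108 111]
281 [[7, 8, 106], [11, 3, 112], [10, -3, 112], [6, -9, 104]] [105 110 112]
289 [[6, 8, 112], [11, 3, 118], [10, -3, 118], [6, -8, 111]] [104 108 110]
297 [[11, 7, 126], [10, 3, 124], [11, -3, 124], [11, -7, 125]] [147 152 155]
305 [[12, 7, 133], [11, 3, 130], [11, -3, 131], [13, -7, 133]] [24 23 29]
313 [[11, 7, 136], [10, 3, 134], [11, -3, 135], [11, -7, 135]] [23 24 26]
321 [[11, 6, 141], [6, 3, 134], [11, -2, 140], [11, -6, 140]] [26 27 33]
329 [[11, 6, 145], [2, 3, 134], [10, -2, 143], [11, -6, 145]] [11 10 20]
337 [[16, 5, 155], [-1, 3, 135], [-1, -3, 135], [17, -6, 155]] [25 27 29]
345 [[16, 
[... 1491 characters left out ...]
7], [11, 11, 68], [-154, -50, -32], [-162, -39, -26], [-174, -30, -21]]
245 [[-78, -79, -51], [18, -18, 32], [25, -2, 47], [12, 4, 49], [4, 13, 54], [-20, 14, 48], [-153, -29, -30], [-164, -20, -25]]
249 [[-72, -70, -56], [23, -10, 26], [23, 3, 37], [22, 14, 46], [8, 20, 47], [-18, 21, 40], [-146, -20, -36], [-154, -10, -29]]
253 [[15, -21, -1], [25, -4, 18], [24, 8, 28], [21, 19, 37], [10, 26, 39], [-128, -20, -46], [-137, -10, -40], [-145, 0, -34]]
257 [[25, -11, -3], [24, 1, 8], [20, 12, 16], [15, 22, 23], [-3, 26, 21], [-118, -9, -49], [-125, 1, -42], [-140, 9, -41]]
261 [[23, -6, -14], [29, 9, 3], [22, 18, 8], [9, 24, 9], [-89, -4, -51], [-114, -2, -57], [-121, 9, -50], [-131, 18, -45]]
```

```bash
python3 - <<'E'
from h import *
c=dict(np.load("w1.npz"));P=fworld(c)
p=np.array([.50020066,-.04183633,.23577348]);Rt=R.from_rotvec([1.943,1.997,.433])
q=Rt.inv().apply((P-p).reshape(-1,3)).reshape(P.shape)*1000
for v in range(264,330,8): print(v,[(u,q[v,u].round(0).astype(int).tolist()) for u in (165,178,186,372,380,400)])
m=(abs(q[...,1])<60)&(abs(q[...,0])<40)&(q[...,2]>-120)&(q[...,2]<40); print("max tool z of finger",np.sort(q[m][:,2])[-20:].round(0))
c=vision.camera("wrist");s=readout.get_state();P=fworld(c);q=R.from_rotvec(s["tcp_rot"]).inv().apply((P-s["tcp_pos"]).reshape(-1,3)).reshape(P.shape)*1000
m=(c["pixels"].min(-1)>90)&(abs(q[...,1])<12)&(abs(q[...,0])<20)&(q[...,2]>-100);print("shut light pads z",q[m][:,2].min(),q[m][:,2].max())
print(R.from_rotvec(s["tcp_rot"]).inv().apply(np.array(c["eye"])-s["tcp_pos"]))
E
```

```text
264 [(165, [-115, -152, 193]), (178, [-117, -136, 199]), (186, [-120, -126, 204]), (372, [-142, 140, 248]), (380, [-147, 156, 256]), (400, [-215, 246, 383])]
272 [(165, [-125, -153, 190]), (178, [11, -45, -54]), (186, [8, -44, -48]), (372, [9, 42, -49]), (380, [12, 44, -55]), (400, [-236, 251, 388])]
280 [(165, [11, -49, -62]), (178, [12, -43, -62]), (186, [6, -43, -52]), (372, [5, 42, -51]), (380, [11, 43, -61]), (400, [-256, 254, 387])]
288 [(165, [11, -47, -68]), (178, [8, -43, -62]), (186, [2, -43, -53]), (372, [2, 42, -53]), (380, [8, 42, -63]), (400, [7, 52, -62])]
296 [(165, [11, -45, -75]), (178, [5, -43, -65]), (186, [-2, -43, -54]), (372, [-2, 43, -54]), (380, [4, 43, -63]), (400, [11, 47, -75])]
304 [(165, [11, -43, -80]), (178, [3, -43, -67]), (186, [-5, -43, -56]), (372, [-4, 42, -57]), (380, [2, 42, -67]), (400, [11, 45, -80])]
312 [(165, [8, -44, -81]), (178, [0, -43, -69]), (186, [-9, -43, -57]), (372, [-8, 42, -58]), (380, [-1, 42, -68]), (400, [10, 44, -84])]
320 [(165, [6, -43, -83]), (178, [-3, -43, -70]), (186, [-12, -43, -60]), (372, [-11, 42, -61]), (380, [-4, 42, -70]), (400, [7, 44, -85])]
328 [(165, [3, -43, -84]), (178, [-7, -43, -71]), (186, [-224, -138, 196]), (372, [-346, 194, 346]), (380, [-7, 42, -72]), (400, [6, 44, -88])]
max tool z of finger [-48. -48. -48. -48. -48. -48. -48. -48. -48. -48. -48. -48. -48. -48.
 -48. -48. -48. -47. -47. -47.]
shut light pads z -78.25078070480758 165.93208812240582
[ 7.88105556e-02  4.15338150e-05 -1.77286653e-01]
```

Both cameras agree that the real fingertips are about 40 mm behind the reported TCP (about -48 mm open, -40 mm shut), so I closed above the head. I'll open, go 38 mm deeper and close again.

>>> apply_moves:
  motion:
    - [[0, 0, 0, 0, 0, 0, 1], [0, 0, 0, 0, 0, 0, 1], [0, 0, 0, 0, 0, 0, 1], [0, 0, 0, 0, 0, 0, 1], [0, 0, 0, 0, 0, 0, 1], [0, 0, 0, 0, 0, 0, 1], [0, 0, 0.1, 0, 0, 0, 1], [0, 0, 0.18, 0, 0, 0, 1]]

```text
t: 5.35
tcp_pos: [0.5664, -0.0337, 0.1185]
tcp_rot: [-3.003, -0.157, -0.804]
wrist_force: [0.1, -0.2, 0.6]
gripper_width: 0.0852
grasp_force: 0.0
```

>>> apply_moves:
  motion:
    - [[0, 0, 0, 0, 0, 0, 0.6], [0, 0, 0, 0, 0, 0, 0.4], [0, 0, 0, 0, 0, 0, 0.2], [0, 0, 0, 0, 0, 0, 0], [0, 0, 0, 0, 0, 0, 0], [0, 0, 0, 0, 0, 0, 0], [0, 0, 0, 0, 0, 0, 0]]
  squeeze: 60

```text
t: 6.05
tcp_pos: [0.566, -0.0338, 0.1196]
tcp_rot: [-3.003, -0.157, -0.804]
wrist_force: [-5.5, -0.4, 7.3]
gripper_width: 0.0233
grasp_force: 58.3
```

```bash
python3 - <<'E'
from h import *
s=readout.get_state();print(s["t"],s["q"].round(3),s["wrist_force"],s["torque"])
rel(G(.014),Rslant(np.pi))
c=vision.camera("wrist");P=fworld(c);q=S0.inv().apply((P-PORT).reshape(-1,3)).reshape(P.shape)*1000
for v in range(215,300,6): print(v,[(q[v,u].round(0).astype(int).tolist()) for u in (250,262,280,297,310)], c["pixels"][v,262])
E
```

```text
6.05 [-0.325  0.06  -0.704  0.324  0.211  2.765] [-5.54579021 -0.4453837   7.33216842] [-0.00579664  0.72412103 -0.02728297]
shift [-0.0041 -0.0034  0.0135] turn [-0.0005 -0.0006 -0.0016]
215 [[19, 18, 14], [23, 10, 26], [24, 0, 31], [23, -9, 26], [19, -18, 14]] [18 16 15]
221 [[19, 17, 24], [23, 9, 35], [24, 0, 41], [22, -9, 35], [19, -16, 27]] [24 24 23]
227 [[19, 16, 34], [23, 9, 45], [24, 0, 47], [22, -8, 44], [18, -16, 33]] [15 15 16]
233 [[19, 15, 43], [21, 9, 48], [20, 0, 46], [20, -8, 47], [18, -15, 42]] [30 31 30]
239 [[17, 15, 47], [17, 9, 46], [17, 0, 47], [17, -8, 47], [17, -15, 46]] [30 29 33]
245 [[14, 15, 48], [14, 9, 47], [14, 0, 47], [14, -8, 46], [14, -15, 46]] [32 32 33]
251 [[10, 15, 46], [11, 9, 47], [11, 0, 47], [11, -8, 47], [11, -15, 47]] [32 28 33]
257 [[8, 15, 48], [11, 9, 54], [11, 0, 54], [11, -8, 54], [7, -15, 46]] [20 21 16]
263 [[11, 14, 60], [10, 8, 59], [10, 0, 59], [10, -8, 60], [10, -14, 59]] [11  9 16]
269 [[11, 13, 66], [11, 8, 66], [10, 0, 65], [11, -7, 67], [11, -13, 66]] [14 17 20]
275 [[11, 13, 72], [11, 8, 72], [11, 0, 71], [11, -7, 72], [12, -13, 74]] [19 21 21]
281 [[11, 13, 78], [10, 8, 76], [10, 0, 75], [10, -7, 76], [11, -12, 77]] [22 21 21]
287 [[11, 12, 82], [8, 8, 77], [9, 0, 78], [8, -7, 77], [10, -12, 81]] [30 28 31]
293 [[9, 12, 84], [5, 8, 76], [5, 0, 77], [5, -7, 77], [10, -12, 86]] [29 30 33]
299 [[6, 12, 84], [2, 8, 77], [2, 0, 77], [1, -7, 76], [10, -11, 89]] [23 24 26]
```

>>> apply_moves:
  motion:
    - [[0, 0, -0.01, 0, 0, -0.095, 0], [0, 0, -0.011, 0, 0, -0.19, 0], [0, 0, -0.013, 0, 0, -0.285, 0], [0, 0, -0.014, 0, 0, -0.38, 0], [0, 0, -0.016, 0, 0, -0.475, 0], [0, 0, -0.018, 0, 0, -0.57, 0], [0, 0, -0.019, 0, 0, -0.665, 0], [0, 0, -0.021, 0, 0, -0.76, 0]]

```text
t: 6.9
tcp_pos: [0.564, -0.0336, 0.1224]
tcp_rot: [2.227, 1.7, 0.643]
wrist_force: [12.8, 3.4, -15.1]
gripper_width: 0.0231
grasp_force: 62.5
```

```bash
python3 - <<'E'
from h import *
s=readout.get_state();print(s["t"],s["q"].round(3),S0.inv().apply(s["wrist_force"]),S0.inv().apply(s["torque"]),S0.inv().apply(s["tcp_pos"]-PORT)*1000)
rel(G(.0168),Rslant(np.pi-.76*np.pi/2))
E
```

```text
6.9 [-0.327  0.054 -0.701  0.335  0.213  1.563] [  3.80497276   1.99741508 -19.57555649] [ 0.45014609 -0.46243037 -0.29286905] [1.32005355e-02 1.12215970e+00 2.00993089e+01]
shift [ 0.0001 -0.0033  0.0165] turn [-0.0003 -0.0014  0.0022]
```

>>> apply_moves:
  motion:
    - [[0, 0, 0.005, 0, 0, -0.095, 0], [0, 0, 0.003, 0, 0, -0.19, 0], [0, 0, 0.002, 0, 0, -0.285, 0], [0, 0, 0, 0, 0, -0.38, 0], [0, 0, -0.001, 0, 0, -0.475, 0], [0, 0, -0.003, 0, 0, -0.57, 0], [0, 0, -0.004, 0, 0, -0.665, 0], [0, 0, -0.006, 0, 0, -0.76, 0]]

```text
t: 7.7
tcp_pos: [0.5628, -0.0336, 0.1235]
tcp_rot: [0.838, 2.516, 0.297]
wrist_force: [-0.6, 2.3, -1.2]
gripper_width: 0.0232
grasp_force: 64.8
```

>>> apply_moves:
  motion:
    - [[0, 0, -0.001, 0, 0, -0.095, 0], [0, 0, -0.003, 0, 0, -0.19, 0], [0, 0, -0.004, 0, 0, -0.285, 0], [0, 0, -0.006, 0, 0, -0.38, 0], [0, 0, -0.007, 0, 0, -0.475, 0], [0, 0, -0.009, 0, 0, -0.57, 0], [0, 0, -0.01, 0, 0, -0.665, 0], [0, 0, -0.011, 0, 0, -0.76, 0]]

```text
t: 8.5
tcp_pos: [0.5616, -0.034, 0.1253]
tcp_rot: [-0.713, 2.526, -0.115]
wrist_force: [-1.5, 1.0, -1.6]
gripper_width: 0.023
grasp_force: 64.8
```

```bash
cat > st.py <<'E'
from h import *
s=readout.get_state();print(s["t"],s["q"].round(3),S0.inv().apply(s["wrist_force"]).round(1),S0.inv().apply(s["torque"]).round(2),S0.inv().apply(s["tcp_pos"]-PORT)*1000,s["gripper_width"],s["grasp_force"])
E
python3 st.py
```

```text
8.5 [-0.329  0.047 -0.698  0.345  0.213 -0.826] [-2.   1.1 -0.7] [0.12 0.96 0.  ] [-0.72872959  1.01484296 23.81204081] 0.022970750896084816 64.8289167881012
```

>>> apply_moves:
  motion:
    - [[0, 0, -0.001, 0, 0, -0.095, 0], [0, 0, -0.003, 0, 0, -0.19, 0], [0, 0, -0.004, 0, 0, -0.285, 0], [0, 0, -0.006, 0, 0, -0.38, 0], [0, 0, -0.007, 0, 0, -0.475, 0], [0, 0, -0.009, 0, 0, -0.57, 0], [0, 0, -0.01, 0, 0, -0.665, 0], [0, 0, -0.011, 0, 0, -0.76, 0]]

```text
t: 9.3
tcp_pos: [0.5608, -0.0343, 0.1274]
tcp_rot: [-2.082, 1.75, -0.503]
wrist_force: [-0.2, 0.2, -1.6]
gripper_width: 0.0227
grasp_force: 64.8
```

>>> apply_moves:
  motion:
    - [[0, 0, -0.001, 0, 0, -0.095, 0], [0, 0, -0.003, 0, 0, -0.19, 0], [0, 0, -0.004, 0, 0, -0.285, 0], [0, 0, -0.006, 0, 0, -0.38, 0], [0, 0, -0.007, 0, 0, -0.475, 0], [0, 0, -0.007, 0, 0, -0.475, 0]]

```text
t: 9.9
tcp_pos: [0.5602, -0.0343, 0.1287]
tcp_rot: [-2.689, 0.914, -0.689]
wrist_force: [0.2, 0.1, -0.3]
gripper_width: 0.0227
grasp_force: 64.8
```

```bash
python3 st.py
```

```text
9.9 [-0.331  0.04  -0.695  0.355  0.214 -2.764] [ 0.   0.1 -0.4] [0.01 0.55 0.01] [-0.17317204  0.81617524 27.48941885] 0.022748216782026546 64.83699202537537
```

>>> apply_moves:
  motion:
    - [[0, 0, 0, 0, 0, 0, 0.75], [0, 0, 0, 0, 0, 0, 0.75], [0, 0, 0, 0, 0, 0, 0.75], [0, 0, 0, 0, 0, 0, 0.75], [0, 0, 0, 0, 0, 0, 0.75]]

```text
t: 10.4
tcp_pos: [0.5604, -0.0343, 0.1285]
tcp_rot: [-2.687, 0.918, -0.688]
wrist_force: [0.6, 1.2, -0.6]
gripper_width: 0.0641
grasp_force: 0.0
```

>>> apply_moves:
  motion:
    - [[0, 0, 0, 0, 0, 0.094, 0.75], [0, 0, 0, 0, 0, 0.188, 0.75], [0, 0, 0, 0, 0, 0.282, 0.75], [0, 0, 0, 0, 0, 0.376, 0.75], [0, 0, 0, 0, 0, 0.47, 0.75], [0, 0, 0, 0, 0, 0.564, 0.75], [0, 0, 0, 0, 0, 0.658, 0.75], [0, 0, 0, 0, 0, 0.75, 0.75]]

```text
t: 11.2
tcp_pos: [0.5604, -0.0343, 0.1284]
tcp_rot: [-1.615, 2.126, -0.367]
wrist_force: [0.1, -1.0, 0.8]
gripper_width: 0.0641
grasp_force: 0.0
```

>>> apply_moves:
  motion:
    - [[0, 0, 0, 0, 0, 0.094, 0.75], [0, 0, 0, 0, 0, 0.188, 0.75], [0, 0, 0, 0, 0, 0.282, 0.75], [0, 0, 0, 0, 0, 0.376, 0.75], [0, 0, 0, 0, 0, 0.47, 0.75], [0, 0, 0, 0, 0, 0.564, 0.75], [0, 0, 0, 0, 0, 0.658, 0.75], [0, 0, 0, 0, 0, 0.75, 0.75]]

```text
t: 12.0
tcp_pos: [0.5604, -0.0343, 0.1284]
tcp_rot: [-0.159, 2.615, 0.034]
wrist_force: [-0.5, 0.5, 0.3]
gripper_width: 0.064
grasp_force: 0.0
```

>>> apply_moves:
  motion:
    - [[0, 0, 0, 0, 0, 0.094, 0.75], [0, 0, 0, 0, 0, 0.188, 0.75], [0, 0, 0, 0, 0, 0.282, 0.75], [0, 0, 0, 0, 0, 0.376, 0.75], [0, 0, 0, 0, 0, 0.47, 0.75], [0, 0, 0, 0, 0, 0.564, 0.75], [0, 0, 0, 0, 0, 0.658, 0.75], [0, 0, 0, 0, 0, 0.75, 0.75]]

```text
t: 12.8
tcp_pos: [0.5604, -0.0343, 0.1284]
tcp_rot: [1.356, 2.323, 0.428]
wrist_force: [-0.1, -0.7, 0.5]
gripper_width: 0.064
grasp_force: 0.0
```

>>> apply_moves:
  motion:
    - [[0, 0, 0, 0, 0, 0.094, 0.75], [0, 0, 0, 0, 0, 0.188, 0.75], [0, 0, 0, 0, 0, 0.282, 0.75], [0, 0, 0, 0, 0, 0.376, 0.75], [0, 0, 0, 0, 0, 0.47, 0.75], [0, 0, 0, 0, 0, 0.564, 0.75], [0, 0, 0, 0, 0, 0.658, 0.75], [0, 0, 0, 0, 0, 0.75, 0.75]]

```text
t: 13.6
tcp_pos: [0.5604, -0.0343, 0.1285]
tcp_rot: [2.587, 1.26, 0.725]
wrist_force: [-0.1, -0.3, -0.1]
gripper_width: 0.0637
grasp_force: 0.0
```

```bash
python3 st.py; python3 - <<'E'
from h import *
s=readout.get_state();y=S0.inv().apply(R.from_rotvec(s["tcp_rot"]).as_matrix()[:,1]);print("tool y deg",np.degrees(np.arctan2(y[1],y[0])))
c=vision.camera("wrist");headrect(c,.04,.11,.082)
E
```

```text
13.6 [-0.33   0.041 -0.695  0.354  0.214  1.957] [-0.2 -0.3 -0. ] [-0.07  0.42 -0.02] [-0.15255712  0.8470305  27.17882735] 0.0636714869259843 0.0
tool y deg -44.1740500845421
n 10698 4330 zhist (array([ 485, 3159, 1293,  690,  901, 3003,  561,  606]), array([0.04000643, 0.04867662, 0.05734681, 0.066017  , 0.07468718,
       0.08335737, 0.09202756, 0.10069775, 0.10936794]))
top z 0.08707227472454447 rect ((-0.588165283203125, -0.21833038330078125), (24.71428680419922, 69.22557067871094), 46.120330810546875)
```

>>> apply_moves:
  motion:
    - [[0, 0, 0, 0, 0, 0, 0.3], [0, 0, 0, 0, 0, 0, 0], [0, 0, 0, 0, 0, 0, 0], [0, 0, 0, 0, 0, 0, 0], [0, 0, 0, 0, 0, 0, 0], [0, 0, 0, 0, 0, 0, 0]]
  squeeze: 60

```text
t: 14.25
tcp_pos: [0.5604, -0.0343, 0.1284]
tcp_rot: [2.581, 1.269, 0.723]
wrist_force: [-2.5, -0.5, 1.0]
gripper_width: 0.0226
grasp_force: 61.3
```

>>> apply_moves:
  motion:
    - [[0, 0, -0.001, 0, 0, -0.095, 0], [0, 0, -0.003, 0, 0, -0.19, 0], [0, 0, -0.004, 0, 0, -0.285, 0], [0, 0, -0.006, 0, 0, -0.38, 0], [0, 0, -0.007, 0, 0, -0.475, 0], [0, 0, -0.009, 0, 0, -0.57, 0], [0, 0, -0.01, 0, 0, -0.665, 0], [0, 0, -0.011, 0, 0, -0.76, 0]]

```text
t: 15.05
tcp_pos: [0.5593, -0.0342, 0.1304]
tcp_rot: [1.321, 2.339, 0.42]
wrist_force: [-1.3, 0.6, 2.0]
gripper_width: 0.023
grasp_force: 61.4
```

```bash
python3 st.py
```

```text
15.05 [-0.332  0.037 -0.693  0.361  0.215  0.749] [-0.1  0.8  2.4] [ 0.09  0.41 -0.07] [-0.12374306  1.00165668 29.4037401 ] 0.02297463008094004 61.40094995498657
```

>>> apply_moves:
  motion:
    - [[0, 0, -0.001, 0, 0, -0.095, 0], [0, 0, -0.003, 0, 0, -0.19, 0], [0, 0, -0.004, 0, 0, -0.285, 0], [0, 0, -0.006, 0, 0, -0.38, 0], [0, 0, -0.007, 0, 0, -0.475, 0], [0, 0, -0.009, 0, 0, -0.57, 0], [0, 0, -0.01, 0, 0, -0.665, 0], [0, 0, -0.011, 0, 0, -0.76, 0]]

```text
t: 15.85
tcp_pos: [0.5579, -0.0341, 0.1321]
tcp_rot: [-0.217, 2.61, 0.02]
wrist_force: [-4.1, 1.6, 5.0]
gripper_width: 0.0232
grasp_force: 61.8
```

>>> apply_moves:
  motion:
    - [[0, 0, -0.001, 0, 0, -0.095, 0], [0, 0, -0.003, 0, 0, -0.19, 0], [0, 0, -0.004, 0, 0, -0.285, 0], [0, 0, -0.006, 0, 0, -0.38, 0], [0, 0, -0.007, 0, 0, -0.475, 0], [0, 0, -0.009, 0, 0, -0.57, 0], [0, 0, -0.01, 0, 0, -0.665, 0], [0, 0, -0.011, 0, 0, -0.76, 0]]

```text
t: 16.65
tcp_pos: [0.5567, -0.0344, 0.134]
tcp_rot: [-1.682, 2.081, -0.385]
wrist_force: [-5.1, 0.6, 5.0]
gripper_width: 0.0233
grasp_force: 62.0
```

>>> apply_moves:
  motion:
    - [[0, 0, -0.001, 0, 0, -0.095, 0], [0, 0, -0.003, 0, 0, -0.19, 0], [0, 0, -0.004, 0, 0, -0.285, 0], [0, 0, -0.006, 0, 0, -0.38, 0], [0, 0, -0.007, 0, 0, -0.475, 0], [0, 0, -0.009, 0, 0, -0.57, 0], [0, 0, -0.01, 0, 0, -0.665, 0], [0, 0, -0.011, 0, 0, -0.76, 0]]

```text
t: 17.45
tcp_pos: [0.5556, -0.0346, 0.136]
tcp_rot: [-2.731, 0.827, -0.701]
wrist_force: [-6.7, -0.2, 5.5]
gripper_width: 0.0228
grasp_force: 62.3
```

```bash
python3 st.py
```

```text
17.45 [-0.335  0.025 -0.687  0.38   0.216 -2.835] [-3.1  0.5  8.1] [ 0.15  1.05 -0.23] [-0.56762361  1.05165182 36.09301293] 0.02280615006672036 62.2532057762146
```

>>> apply_moves:
  motion:
    - [[0, 0, -0.003, 0, 0, -0.07, 0], [0, 0, -0.005, 0, 0, -0.14, 0], [0, 0, -0.01, 0, 0, -0.14, 0], [0, 0, -0.018, 0, 0, -0.14, 0], [0, 0, -0.025, 0, 0, -0.14, 0]]

```text
t: 17.95
tcp_pos: [0.5534, -0.035, 0.1405]
tcp_rot: [-2.845, 0.543, -0.74]
wrist_force: [0.1, 0.8, -1.5]
gripper_width: 0.0231
grasp_force: 60.9
```

```bash
python3 st.py
```

```text
17.95 [-0.338  0.016 -0.682  0.394  0.218 -3.049] [-0.6  0.8 -1.4] [ 0.02  0.56 -0.01] [-0.22519934  0.88945394 41.07327652] 0.02312378429660527 60.94793915748596
```

The thread has let go: axial force is about the cap's weight. Lifting along the axis.

>>> apply_moves:
  motion:
    - [[0, 0, -0.03, 0, 0, 0, 0], [0, 0, -0.07, 0, 0, 0, 0], [0, 0, -0.11, 0, 0, 0, 0], [0, 0, -0.15, 0, 0, 0, 0], [0, 0, -0.19, 0, 0, 0, 0], [0, 0, -0.23, 0, 0, 0, 0], [0, 0, -0.25, 0, 0, 0, 0], [0, 0, -0.25, 0, 0, 0, 0]]

```text
t: 18.75
tcp_pos: [0.5287, -0.0379, 0.1844]
tcp_rot: [-2.846, 0.54, -0.742]
wrist_force: [0.1, 0.5, -1.6]
gripper_width: 0.0232
grasp_force: 61.0
```

```bash
python3 st.py;python3 - <<'E'
from h import *
c=vision.camera("scene");cv2.imwrite("pics/lift.png",cv2.resize(np.clip(c["pixels"][100:350,200:420,::-1]*1.5,0,255).astype(np.uint8),None,fx=2,fy=2))
s=readout.get_state()
p0=s["tcp_pos"];R0=R.from_rotvec(s["tcp_rot"])
cur=S0.apply([0,0,1])
print("tool z",R0.as_matrix()[:,2])
# upright: rotate tool so z->-Z, about horizontal axis
tz=R0.as_matrix()[:,2]; up=R.align_vectors([[0,0,-1.]],[tz])[0]; Rt=up*R0
# cap height above floor in tray: grip point is behind tcp by k along tool z
d_tcp=S0.inv().apply(p0-PORT)[2]*1000
k=(69-16.7)/1000; print("grip offset",k)
gt=TRAY+[0,0,.065]
print("grip now",p0-tz*k)
hov=gt+[0,0,.12]+np.array([0,0,-k]); fin=gt+np.array([0,0,-k])
print("hov",hov,"fin",fin)
rel(hov,Rt)
# rotate about tool z too, to bring q6 into range
for a in (90,180): rel(hov,Rt*R.from_euler('z',a,degrees=True))
E
```

```text
18.75 [-0.368 -0.067 -0.628  0.537  0.231 -3.078] [-0.7  0.5 -1.5] [-0.01  0.56 -0.  ] [ 0.20126557  0.59884583 91.54184831] 0.023204374215610914 60.964804887771606
tool z [ 0.49651913  0.05427799 -0.8663271 ]
grip offset 0.0523
grip now [ 0.50276322 -0.04067735  0.22921594]
hov [ 0.4694 -0.3282  0.1372] fin [ 0.4694 -0.3282  0.0172]
shift [ 0.2059  1.4857 -0.0238] turn [-0.1549 -0.2947  0.    ]
shift [ 0.2059  1.4857 -0.0238] turn [-0.3524 -0.1096  0.9751]
shift [ 0.2059  1.4857 -0.0238] turn [-0.4577  0.2405  1.932 ]
```

View pics/lift.png

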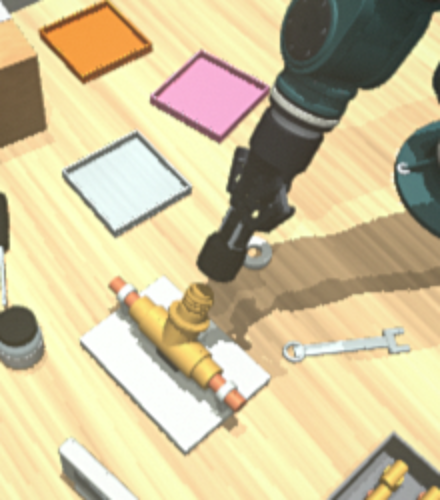

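The lift picture shows the cap held by the fingers at about (220,258), clear of the spigot at (200,300). I'll move it toward the tray.

>>> apply_moves:
  motion:
    - [[0.02, 0.08, -0.01, 0, 0, 0.04, 0], [0.04, 0.2, -0.02, 0, 0, 0.1, 0], [0.07, 0.35, -0.02, 0, 0, 0.18, 0], [0.09, 0.5, -0.02, 0, 0, 0.26, 0], [0.11, 0.65, -0.02, 0, 0, 0.34, 0], [0.13, 0.8, -0.02, 0, 0, 0.42, 0], [0.14, 0.9, -0.02, 0, 0, 0.48, 0], [0.14, 0.95, -0.02, 0, 0, 0.5, 0]]

```text
t: 19.6
tcp_pos: [0.4913, -0.2257, 0.1546]
tcp_rot: [-2.3, 1.514, -0.567]
wrist_force: [-0.3, 0.1, -0.8]
gripper_width: 0.0232
grasp_force: 61.0
```

```bash
python3 st.py; cat > up.py <<'E'
from h import *
import sys
s=readout.get_state();R0=R.from_rotvec(s["tcp_rot"]);tz=R0.as_matrix()[:,2]
Rt=R.align_vectors([[0,0,-1.]],[tz])[0]*R0
print("z tool",tz,"grip",s["tcp_pos"]-tz*.0523,"grip-floor",(s["tcp_pos"]-tz*.0523-TRAY)*1000)
rel(TRAY+[0,0,.065-.0523+float(sys.argv[1])],Rt)
E
python3 up.py .10
```

```text
19.6 [-0.83   0.051 -0.575  0.617  0.414 -2.738] [-0.7  0.1 -0.6] [-0.01  0.54 -0.06] [ -64.18358309 -182.1046365    94.35746735] 0.02316492778722367 61.030519008636475
z tool [ 0.49564245  0.05420932 -0.86683326] grip [ 0.46538914 -0.22848535  0.19995955] grip-floor [ -4.01086409  99.71464912 195.45955197]
shift [0.4068 0.3715 0.0801] turn [-0.3177 -0.0974 -0.    ]
```

>>> apply_moves:
  motion:
    - [[0.05, 0.05, 0.01, -0.06, -0.02, 0, 0], [0.13, 0.12, 0.02, -0.13, -0.04, 0, 0], [0.22, 0.2, 0.04, -0.2, -0.06, 0, 0], [0.3, 0.28, 0.06, -0.26, -0.08, 0, 0], [0.37, 0.34, 0.07, -0.3, -0.09, 0, 0], [0.4, 0.37, 0.08, -0.318, -0.0974, 0, 0], [0.4068, 0.3715, 0.08, -0.318, -0.0974, 0, 0], [0.4068, 0.3715, 0.08, -0.318, -0.0974, 0, 0]]

```text
t: 20.4
tcp_pos: [0.4702, -0.3261, 0.1181]
tcp_rot: [2.628, -1.722, 0.003]
wrist_force: [0.2, -0.5, -1.4]
gripper_width: 0.0228
grasp_force: 60.9
```

```bash
python3 st.py; python3 up.py 0; python3 - <<'E'
from h import *
s=readout.get_state();c=vision.camera("wrist");P=fworld(c);Rt=R.from_rotvec(s["tcp_rot"])
q=Rt.inv().apply((P-s["tcp_pos"]).reshape(-1,3)).reshape(P.shape)*1000
m=(np.hypot(q[...,0],q[...,1])<24)&(q[...,2]>-45)&(q[...,2]<0)&(q[...,0]>13)
n=q[m];print("face pts",m.sum(),np.median(n,0)); b=np.c_[n[:,:2],np.ones(len(n))];print(np.linalg.lstsq(b,n[:,2],rcond=None)[0])
K=np.array(c["mtx"]);save(c,"hov.png")
E
```

```text
20.4 [-0.749  0.375 -0.096  1.098  0.    -2.73 ] [-0.6 -0.5 -1.3] [ 0.03 -0.01 -0.03] [-109.87834361 -279.77087653   78.5952106 ] 0.0228015042182187 60.9166145324707
z tool [ 0.00164012 -0.00130495 -0.9999978 ] grip [ 0.47009162 -0.32606289  0.17042616] grip-floor [  0.69161534   2.13710851 165.92616231]
shift [0.007  0.0082 0.5046] turn [-0.0006 -0.0012 -0.    ]
face pts 1187 [ 1.73033993e+01 -6.87304614e-04 -2.94633947e+01]
[ 1.57473928e-02  1.26964631e-02 -2.96907357e+01]
```

View pics/hov.png

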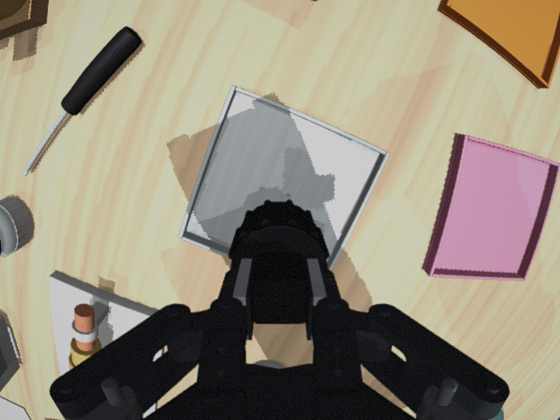

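The hover view shows the cap hanging upright over the grey steel tray. Descending.

>>> apply_moves:
  motion:
    - [[0.002, 0.002, 0.06, 0, 0, 0, 0], [0.004, 0.004, 0.16, 0, 0, 0, 0], [0.007, 0.008, 0.27, 0, 0, 0, 0], [0.007, 0.008, 0.36, 0, 0, 0, 0], [0.007, 0.008, 0.43, 0, 0, 0, 0], [0.007, 0.008, 0.465, 0, 0, 0, 0], [0.007, 0.008, 0.48, 0, 0, 0, 0], [0.007, 0.008, 0.485, 0, 0, 0, 0]]

```text
t: 21.25
tcp_pos: [0.4693, -0.3288, 0.0213]
tcp_rot: [2.626, -1.722, 0.003]
wrist_force: [-0.0, 0.0, -0.8]
gripper_width: 0.023
grasp_force: 60.9
```

>>> apply_moves:
  motion:
    - [[0, 0, 0.003, 0, 0, 0, 0], [0, 0, 0.006, 0, 0, 0, 0], [0, 0, 0.008, 0, 0, 0, 0], [0, 0, 0.01, 0, 0, 0, 0], [0, 0, 0.01, 0, 0, 0, 0]]

```text
t: 21.75
tcp_pos: [0.4693, -0.3289, 0.0192]
tcp_rot: [2.626, -1.722, 0.002]
wrist_force: [-0.7, -0.4, -0.9]
gripper_width: 0.0225
grasp_force: 60.9
```

```bash
python3 up.py 0
```

```text
z tool [ 5.09181544e-04 -2.03306425e-03 -9.99997804e-01] grip [ 0.46931728 -0.32882299  0.0715124 ] grip-floor [-0.08272323 -0.62298757 67.01239939]
shift [-0.0033 -0.0017  0.0101] turn [ 0.0002 -0.0013  0.    ]
```

>>> apply_moves:
  motion:
    - [[0, 0, 0.002, 0, 0, 0, 0], [0, 0, 0.004, 0, 0, 0, 0], [0, 0, 0.006, 0, 0, 0, 0], [0, 0, 0.007, 0, 0, 0, 0], [0, 0, 0.007, 0, 0, 0, 0]]

```text
t: 22.25
tcp_pos: [0.4693, -0.3289, 0.0177]
tcp_rot: [2.626, -1.722, 0.002]
wrist_force: [-0.6, 0.1, -0.2]
gripper_width: 0.0228
grasp_force: 60.9
```

```bash
python3 - <<'E'
from station import readout
s=readout.get_state();print(s["tcp_pos"],s["wrist_force"])
E
```

```text
[ 0.46929288 -0.32887081  0.01773326] [-0.563258    0.09286899 -0.23186352]
```

Maybe just touching; continuing 1.5 mm more at 0.4 mm per row.

>>> apply_moves:
  motion:
    - [[0, 0, 0.002, 0, 0, 0, 0], [0, 0, 0.004, 0, 0, 0, 0], [0, 0, 0.006, 0, 0, 0, 0], [0, 0, 0.007, 0, 0, 0, 0], [0, 0, 0.007, 0, 0, 0, 0]]

```text
t: 22.75
tcp_pos: [0.4695, -0.3291, 0.0168]
tcp_rot: [2.626, -1.722, 0.003]
wrist_force: [-0.9, 0.6, 6.1]
gripper_width: 0.023
grasp_force: 62.0
```

Contact at 6 N. Opening, then withdrawing straight up.

>>> apply_moves:
  motion:
    - [[0, 0, -0.002, 0, 0, 0, 0.32], [0, 0, -0.002, 0, 0, 0, 0.4], [0, 0, -0.002, 0, 0, 0, 0.55], [0, 0, -0.002, 0, 0, 0, 0.7], [0, 0, -0.002, 0, 0, 0, 0.8], [0, 0, -0.002, 0, 0, 0, 0.8]]

```text
t: 23.35
tcp_pos: [0.4693, -0.3289, 0.0167]
tcp_rot: [2.626, -1.722, 0.002]
wrist_force: [-0.7, 0.9, 0.2]
gripper_width: 0.0684
grasp_force: 0.0
```

>>> apply_moves:
  motion:
    - [[0, 0, -0.03, 0, 0, 0, 0.8], [0, 0, -0.1, 0, 0, 0, 0.8], [0, 0, -0.2, 0, 0, 0, 0.8], [0, 0, -0.32, 0, 0, 0, 0.8], [0, 0, -0.45, 0, 0, 0, 0.8], [0, 0, -0.55, 0, 0, 0, 0.8], [0, 0, -0.6, 0, 0, 0, 0.8], [0, 0, -0.6, 0, 0, 0, 0.8]]

```text
t: 24.15
tcp_pos: [0.4697, -0.3291, 0.1379]
tcp_rot: [2.626, -1.722, 0.005]
wrist_force: [0.2, -0.1, 0.6]
gripper_width: 0.0683
grasp_force: 0.0
```

```bash
python3 - <<'E'
from h import *
c=vision.camera("wrist");save(c,"end.png");P=fworld(c)-TRAY
m=(np.hypot(P[...,0],P[...,1])<.04)&(P[...,2]>.07)&(P[...,2]<.085);print("head top",m.sum(),P[m].mean(0),P[m].std(0))
E
```

```text
head top 860 [ 0.00066056 -0.0008276   0.07140585] [0.00676846 0.00674527 0.00062204]
```

View pics/end.png

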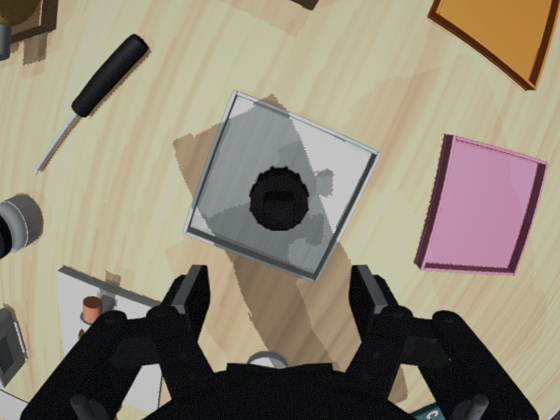

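The cap stands upright near the centre of the steel tray, at about (279,198), with the fingers clear of it.

```bash
python3 -c "
from station import finish_job
print(finish_job())"
```

```text
the job is handed in; nothing more can be done
None
```

I unscrewed the cap, lifted it off and stood it head-up near the centre of the steel tray, then let go and handed the job in at about 24 s; no verdict came back.

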